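# Close the valve tin with its nested lids and lift off the outer lid alone

### The job

Close the open valve tin: take the nested pair of lids by the red knob, carry the two together and lower them gently, without dropping them, until the inner lid sits fully home in the tin, and let go of the knob. Then, so that the seal can be inspected, lift the blue outer lid alone, leaving the white inner lid seated and undisturbed, and finish while still holding the outer lid, level and still, straight up clear above the red knob. Leave the tin standing where it is and do not disturb the mug, the tyre levers or the pump connector.

Things in the scene. Friction and masses are not known exactly. Their poses are not given: they have to be found in the camera images.
- tin: Open round green-painted tin with brass valve parts in its bottom, 100 mm outer diameter, 94 mm inside, 70 mm high, 0.9 kg, loose on the bench. Origin: centre of its underside, z up. The tin may stand to the left or to the right of the lids. The things inside lie below 20 mm and never touch the lid.
- inner_lid: White plug lid, about 0.16 kg, standing on the bench under the outer lid. Origin: centre of the plug's underside, z up. Plug 0 to 14 mm high (74 mm diameter at the bottom, 87 mm from 9 mm up: leads itself in); flange 14 to 20 mm, 104 mm diameter, rests on the tin's rim. Home in the tin, its origin is 56 mm above the tin's, on the tin's axis.
- knob_top (a point): Centre of the top of the inner lid's red knob: an upright cylinder, 24 mm in diameter, fixed to the inner lid, reaching up to 76 mm above that lid's origin. With the lids nested, only its top 30 mm stick out of the outer lid's neck. Lifted by the knob, both lids come along.
- outer_lid: Blue lid, about 0.12 kg, lying loose on the inner lid. Origin: centre of its skirt's lower edge, z up. Skirt 0 to 5 mm, 115 mm outer and 109 mm inner diameter; flat plate 5 to 9 mm with a 40 mm hole; neck on top. Nested, its origin is 15 mm above the inner lid's, with 2.5 mm sideways play; it is clear of the knob when over 76 mm above it.
- neck_top (a point): Centre of the top of the outer lid's neck: an upright blue tube in the lid's middle, 50 mm outer and 40 mm inner diameter, from 9 to 31 mm above that lid's origin. The knob passes freely through it, so lifted by the neck the outer lid comes off alone.
- mug: White ceramic mug, 80 mm diameter, 90 mm high, handle at its +y side; bystander. Origin: centre of its underside.
- tyre_lever_left: Black plastic tyre lever lying on the bench to the robot's left, about 130 mm long (along its x), 18 mm wide, 8 mm high; bystander. Origin: middle of its underside.
- tyre_lever_right: Black plastic tyre lever lying on the bench to the robot's right, same as the other; bystander. Origin: middle of its underside.
- pump_connector: Brass-coloured steel pump connector lying flat, about 58 mm long (along its x), 14 mm wide and high; bystander. Origin: middle of its underside.
Mind the look-alikes: they are no part of the job. Of the things like the outer_lid, leave any that is green; of the rest the larger one is meant. Leave any orange look-alike of the tin alone.

How it is judged:
By the outcome, as a careful person would: the job done as asked, in the order asked, and still so for the second after the job is handed in, while the arm keeps its last pose, push and grip.
It also fails if it takes over 54 s, if anything falls off the work surface, if the arm or the gripper's body presses on something with over 40 N, if the wrist force passes 120 N, or if a joint passes its speed limit or range.

### The arm

A 6-joint arm with a two-finger parallel gripper is mounted at the origin on the work surface. World frame = base frame: x ahead of the robot, y to its left, z up, the work surface at z = 0. Lengths are in mm, angles in degrees, forces in N, time in s.
With the tool pointing down it reaches from about 350 to 850 mm from the base axis. Payload 8.1 kg.
Tool frame: the origin (TCP) lies on the front face of the gripper's body, between the roots of the fingers; the fingertips stand r.finger_overhang ahead of it and the grasp point (between the pads) lies 54 mm ahead of it (r.finger_overhang is the distance from the TCP to the fingertips, in mm); y points along the fingers, z is the direction in which the jaws open and shut, and the axes are right-handed (so a half turn about y gives the same grasp; the last joint's range is limited). The gripper opens to 85 mm and grips with 20 to 120 N. Pads are 22 mm wide; open, the fingers measure 114 mm over their backs; the gripper's body (76 mm by 85 mm) begins 54 mm behind the grasp point. The pads swing forward as they close: fully open they stand 13 mm farther back than shut.
Start: joints at [-81.899, 7.471, 85.268, -0, 87.261, -4.893], TCP at [134.937, -584.635, 303.892] pointing down, gripper open.
Joint ranges: [-169.43, 169.43], [-51.17, 129.36], [1.28, 143.12], [-76.62, 256.62], [0, 156.53], [-152.29, 152.29]. Speed limits (degrees/s): [136.94, 136.94, 159.86, 180, 180, 180].

### API

Orientations are given as [roll, pitch, yaw] about the fixed x, y, z axes, in that order (R = Rz(yaw) Ry(pitch) Rx(roll)).
In Python, from bench import r gives the robot as it stands. The module is installed in compiled form; this text tells all that it offers.
- The arm moves only by the tool arm_command, never from a script. Its argument "increments" is a list of rows, each a list of 6 numbers: the shift along the tool's x, y, z in m, then the turn, a rotation vector about the tool's x, y, z in rad. In form: [[tx, ty, tz, wx, wy, wz], ...]. A call has exactly 10 rows; each row is the pose to reach, as a shift and turn from the pose commanded when the call began, along the tool's axes at that moment; what a row does not reach only later rows make up. A row lasts 1/8 s, in which the tool goes at most 62.5 mm and 10.7 degrees, less where a joint would pass 70% of its speed; a pose out of reach is approached as far as the arm can. A call with a gripper value outside its range is refused whole. "jaw" is the gripper's target within -1 to 1 (shut at 1, half-way at 0, fully open at -1), set as the call begins (left out, the last holds). The fingers move at their own pace and stop on an object; "force" is the grip in N (left out, the last holds). Time passes only in rows, so rows that repeat a pose let the fingers close, or fill a call up. It gives the time, the measured TCP pose, the force and the opening at its end, in the units of the state.
- r.sense(): the state, without advancing time (a new reading comes with each control period).
- r.snapshot(name): name is "side" or "top"; returns the picture (400x640x3 uint8, red, green, blue); there is no depth.
- r.camera_model(name): a dict with "intrinsics" (3x3 intrinsics, pixels), "cam_to_world" (4x4, takes a point from camera to world coordinates). Camera axes: x right, y down, z forward; pixel columns grow to the right and rows downward; lengths in mm; the calibration is good to about 2 mm. A picture is of the moment at which its call begins. camera_model takes no time and is no camera call.
- r.hand_in(): hands the job in, once; it reports no verdict.
Trained networks look in the newest picture that a camera, given by its name, has taken for a name from the list of things; names that differ only in an ending like _2 or _b are one class to them, and where a whole thing is asked for, a point or a joint stands for the part that bears it (a point fixed in the world has none). Each returns a list of dicts, best first, with "conf" (0 to 1); they miss things now and then, are a little off and sometimes report something else, mostly with a low value. They report only what shows in the picture. A call takes as long as a camera call. They do not tell look-alikes from the thing itself.
- r.trace(camera, target): "mask" (400x640 bool, what is visible of it) and "position" ([column, row] in pixels, amid what is visible of it).
- r.spot_point(camera, target): "position" ([column, row] in pixels: a listed point, or the origin of a listed thing).
The state is a dict: "time": time; "joint_pos": joint angles; "qd": joint speeds; "joint_efforts": joint torques, N m; "tool_pos": TCP position; "tcp_rot": TCP orientation; "ft_force": force on the tool from outside, world axes, zero at the start; "wrist_torque": the same for the moment, N m; "finger_gap": finger opening in mm.
Only numpy, scipy, OpenCV 4.12 (cv2) and the standard library are available. Lean on these libraries where they do the work, as an engineer would, in place of code of your own. Each camera call takes 0.05 s, during which the arm holds its last target.

## Working session

There is one attempt and no reset: what is moved stays moved. The work goes in short steps, Python scripts to look and compute and a tool call to move; the robot and the scene stay as the last step left them, time stands still between calls to the robot, and variables do not carry over. Pictures are saved under pics/ and viewed, and the job is handed in when it is done.

Besides the shell and the picture viewer there is one more tool, called after "Call:" as name(argument=value, ...), one argument or row to a line, values as JSON. arm_command: Moves the arm, as the interface text tells. Its arguments: {"type":"object","properties":{"increments":{"type":"array","items":{"type":"array","items":{"type":"number"}}},"jaw":{"type":"number"},"force":{"type":"number"}},"required":["increments"]}

```bash
mkdir -p pics
python3 - <<'E'
from bench import r
import cv2,numpy as np
s=r.sense();print(s, r.finger_overhang)
for n in("side","top"):
    p=r.snapshot(n);cv2.imwrite(f"pics/{n}0.png",p[:,:,::-1])
    m=r.camera_model(n);print(n,np.round(m["intrinsics"],1).tolist(),np.round(m["cam_to_world"],3).tolist())
E
```

```text
{'time': 0.0, 'joint_pos': array([-8.19014529e+01,  7.51618743e+00,  8.53301703e+01, -1.22077386e-03,
        8.72612163e+01, -4.89132248e+00]), 'qd': array([-0.04860968,  0.04186459, -0.05539885,  0.03112671, -0.08750755,
        0.00840192]), 'joint_efforts': array([ 8.20535824e-04, -5.69390631e+01, -5.00555491e+01, -7.38470499e-05,
        1.48700445e-02,  9.73774448e-07]), 'tool_pos': array([ 134.84127354, -584.22071139,  302.82451201]), 'tcp_rot': array([-9.01072862e+01,  7.95757495e-03, -1.67010078e+02]), 'ft_force': array([-0.1408373 ,  0.01170128, -0.53624796]), 'wrist_torque': array([0.02288109, 0.06929023, 0.04070038]), 'finger_gap': 85.1894701647122} 72.6
side [[405.1, 0.0, 315.8], [0.0, 405.1, 188.6], [0.0, 0.0, 1.0]] [[-0.83, -0.378, 0.411, 164.887], [-0.558, 0.546, -0.625, 563.136], [0.011, -0.748, -0.664, 679.039], [0.0, 0.0, 0.0, 1.0]]
top [[476.4, 0.0, 312.3], [0.0, 476.4, 197.1], [0.0, 0.0, 1.0]] [[0.015, -0.982, 0.19, 348.596], [-1.0, -0.017, -0.009, 14.365], [0.012, -0.19, -0.982, 1158.714], [0.0, 0.0, 0.0, 1.0]]
```

View pics/side0.png

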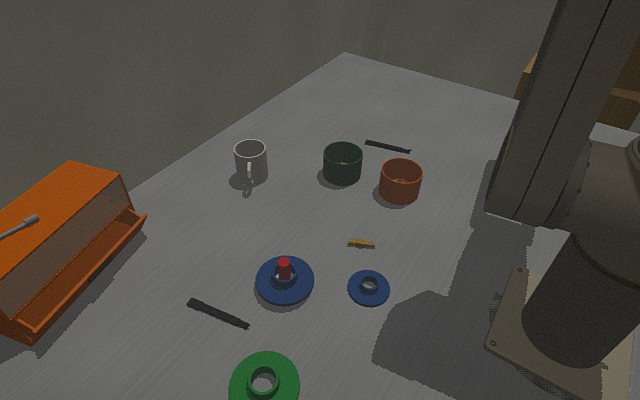

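View pics/top0.png

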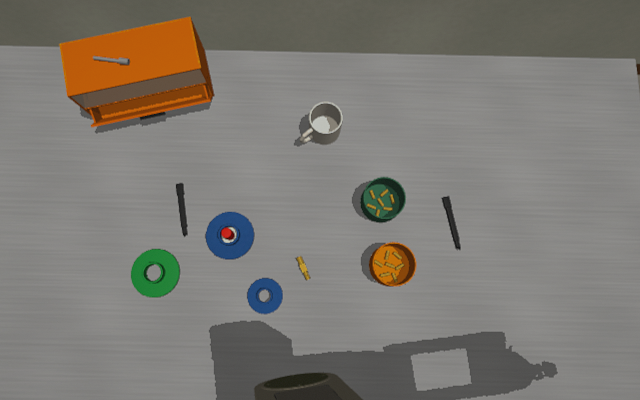

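```bash
cat > h.py <<'E'
from bench import r
import cv2,numpy as np
from scipy.optimize import least_squares
def cam(n):
    m=r.camera_model(n);return np.array(m["intrinsics"]),np.array(m["cam_to_world"])
def proj(n,P):
    K,T=cam(n);P=np.atleast_2d(P);c=(P-T[:3,3])@T[:3,:3];u=c@K.T;return u[:,:2]/u[:,2:]
def plane(n,px,z):
    K,T=cam(n);d=T[:3,:3]@np.linalg.solve(K,[px[0],px[1],1]);o=T[:3,3];return o+d*(z-o[2])/d[2]
def tri(pxs):
    f=lambda P:np.concatenate([(proj(n,P)[0]-p) for n,p in pxs.items()])
    s=least_squares(f,[500,0,30]);return s.x,np.sqrt((s.fun**2).mean())
def pics(tag):
    for n in("side","top"):
        p=r.snapshot(n);cv2.imwrite(f"pics/{n}{tag}.png",p[:,:,::-1])
E
python3 - <<'E'
from h import *
P={}
for n in("side","top"): r.snapshot(n)
for t in("knob_top","neck_top","tin","outer_lid","mug","inner_lid"):
    for n in("side","top"):
        l=r.spot_point(n,t)
        print(t,n,[(np.round(d["position"],1).tolist(),round(d["conf"],2)) for d in l])
for n in("side","top"):
    for d in r.trace(n,"tin"):
        print(n,"tinmask",np.round(d["position"],1),d["conf"],d["mask"].sum())
E
```

```text
knob_top side [([281.2, 260.2], 0.57)]
knob_top top [([224.3, 231.5], 0.45)]
neck_top side [([281.5, 270.8], 0.88), ([367.7, 281.3], 0.74), ([266.0, 378.9], 0.64)]
neck_top top [([227.5, 233.1], 0.89), ([149.0, 271.5], 0.86), ([265.3, 297.0], 0.77), ([302.5, 269.2], 0.62), ([452.9, 222.0], 0.5)]
tin side [([397.8, 191.9], 0.79), ([343.5, 171.7], 0.72)]
tin top [([388.0, 266.5], 0.84), ([378.0, 202.1], 0.77)]
outer_lid side [([286.1, 283.8], 0.84), ([264.4, 385.5], 0.68)]
outer_lid top [([160.0, 274.2], 0.95), ([230.2, 236.9], 0.71)]
mug side [([253.2, 178.7], 0.76)]
mug top [([323.7, 128.7], 0.78)]
inner_lid side [([282.1, 289.4], 0.66)]
inner_lid top [([227.3, 234.9], 0.66)]
side tinmask [398.6 178.9] 0.86 1810
side tinmask [342.5 160.8] 0.62 1508
top tinmask [382.8 201. ] 0.77 1607
top tinmask [393.3 265.3] 0.56 1648
```

Run:
```python
import cv2
a=cv2.imread("pics/top0.png");
c=cv2.hconcat([cv2.resize(a[200:270,190:270],None,fx=5,fy=5,interpolation=2),cv2.resize(a[165:235,345:425],None,fx=5,fy=5,interpolation=2)]);cv2.imwrite("pics/crop0.png",c[:, :800])
```

```text
(no output)
```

View pics/crop0.png

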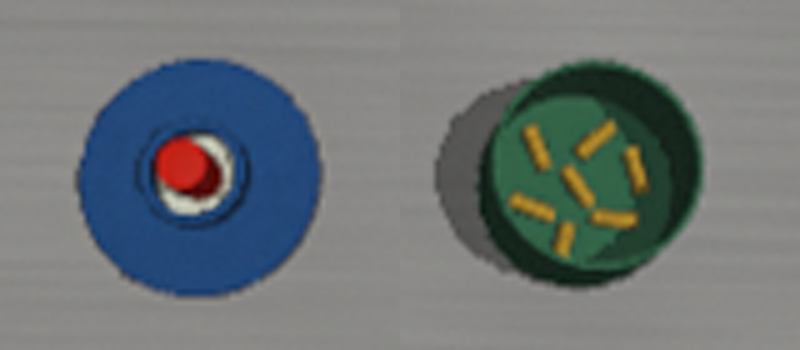

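```bash
cat >> h.py <<'E'
def circ(x,y,z,R):
    a=np.linspace(0,2*np.pi,120,endpoint=False);return np.c_[x+R*np.cos(a),y+R*np.sin(a),0*a+z]
def silfit(masks,rings,x0,z0=0):
    """masks {cam:mask}; rings [(z,R)]; fit x,y on hull contour distance"""
    def dist(n,xy):
        h=cv2.convexHull(np.vstack([proj(n,circ(xy[0],xy[1],z0+z,R)) for z,R in rings]).astype(np.float32))
        c,_=cv2.findContours(masks[n].astype(np.uint8),cv2.RETR_EXTERNAL,cv2.CHAIN_APPROX_NONE)
        c=cv2.convexHull(max(c,key=cv2.contourArea)) if 1 else c
        # dense sample of contour
        c=c[:,0].astype(float);c=np.vstack([np.linspace(c[i],c[(i+1)%len(c)],12,endpoint=False) for i in range(len(c))])
        return np.array([cv2.pointPolygonTest(h,(float(p[0]),float(p[1])),True) for p in c])-0.4
    f=lambda v:np.concatenate([dist(n,v) for n in masks])
    s=least_squares(f,x0,diff_step=1e-4,loss="soft_l1");return s.x,np.sqrt((s.fun**2).mean())
def big(m,near=None):
    k,l,st,ce=cv2.connectedComponentsWithStats(m.astype(np.uint8))
    if near is not None: i=1+np.argmin(np.hypot(*(ce[1:]-near).T)+1000*(st[1:,4]<25))
    else: i=1+np.argmax(st[1:,4])
    return l==i
E
python3 - <<'E'
from h import *
I={n:cv2.imread(f"pics/{n}0.png")[:,:,::-1].astype(int) for n in("side","top")}
def hsv(n): return cv2.cvtColor(I[n].astype(np.uint8),cv2.COLOR_RGB2HSV)
knob={};blue={};tin={}
for n,kp,bp,tp in(("side",(284,266),(285,280),(342,162)),("top",(227,233),(229,235),(383,200))):
    R,G,B=I[n][:,:,0],I[n][:,:,1],I[n][:,:,2]
    knob[n]=big((R>90)&(G<R*.4)&(B<R*.4),kp)
    blue[n]=big((B>R*1.5)&(B>40),bp)|knob[n]
    H=hsv(n);g=(H[:,:,0]>55)&(H[:,:,0]<95)&(H[:,:,1]>90)
    tin[n]=big(cv2.morphologyEx(g.astype(np.uint8),cv2.MORPH_CLOSE,np.ones((5,5))),tp)
    print(n,knob[n].sum(),blue[n].sum(),tin[n].sum())
    cv2.imwrite(f"pics/m_{n}.png",np.hstack([(m*255).astype(np.uint8)[::2,::2] for m in (blue[n],tin[n])]))
for cs in(["side"],["top"],["side","top"]):
    s=lambda d:{c:d[c] for c in cs}
    print(cs,"tin",silfit(s(tin),[(0,50),(70,50)],[420,-140]))
    bb={c:cv2.morphologyEx((blue[c]).astype(np.uint8),cv2.MORPH_OPEN,np.ones((3,3))) for c in cs}
    print("blue",silfit(bb,[(15,57.5),(24,57.5),(46,25),(76,12)],[380,180]))
for c in("top","side"):
    print(c,"knobvis",silfit({c:knob[c]},[(76,12),(60,12)] if c=="side" else [(76,12),(50,12)],[380,190]))
E
```

```text
side 91 1842 2537
top 88 1644 1516
['side'] tin (array([364.97624459, 389.56748246]), np.float64(4.016007953466209))
blue (array([475.66632569, 197.82288084]), np.float64(0.9039327144005775))
['top'] tin (array([ 562.17667608, -163.11045684]), np.float64(0.6745136039467868))
blue (array([473.34569478, 200.2141377 ]), np.float64(0.33846674155768147))
['side', 'top'] tin (array([547.30719991, -82.31864356]), np.float64(121.63646366505375))
blue (array([474.34720981, 199.40045971]), np.float64(0.9063011426763214))
top knobvis (array([473.67484393, 201.55251654]), np.float64(0.62329770302952))
side knobvis (array([473.6695946 , 199.65306856]), np.float64(2.2905786074922005))
```

View pics/m_side.png

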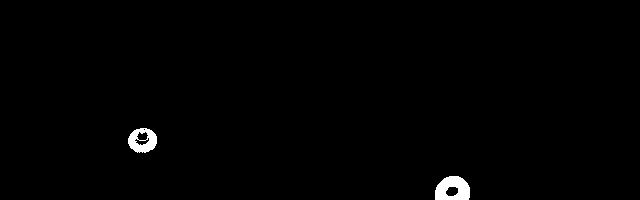

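View pics/m_top.png

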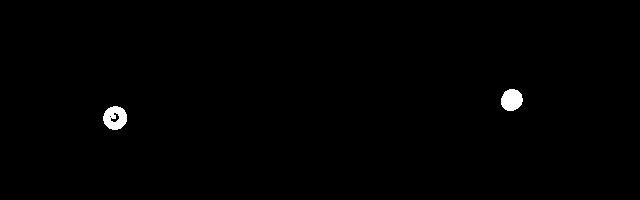

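```bash
cat > meas.py <<'E'
from h import *
I={n:cv2.imread(f"pics/{n}0.png")[:,:,::-1] for n in("side","top")}
R,G,B=[I["side"][:,:,i].astype(int) for i in range(3)]
print(I["side"][165,335:350:4].tolist(),I["side"][262:272,284].tolist(),I["side"][185,330].tolist())
g=((G>R*1.2)&(G>=B)).astype(np.uint8)
g[:140]=0;g[190:]=0;g[:,:318]=0;g[:,366:]=0
g=cv2.morphologyEx(g,cv2.MORPH_CLOSE,np.ones((5,5)))
print(g.sum());cv2.imwrite("pics/m2.png",cv2.resize(np.hstack([g[130:200,300:380]*255,cv2.cvtColor(I["side"],cv2.COLOR_RGB2GRAY)[130:200,300:380]]),None,fx=4,fy=4,interpolation=0))
print(silfit({"side":g},[(0,50),(70,50)],[560,-160]))
H=cv2.cvtColor(I["top"],cv2.COLOR_RGB2HSV);t=((H[:,:,0]>55)&(H[:,:,0]<95)&(H[:,:,1]>90)).astype(np.uint8)
t=big(cv2.morphologyEx(t,cv2.MORPH_CLOSE,np.ones((5,5))),(383,200))
print(silfit({"top":t},[(0,50),(70,50)],[560,-160]))
print(silfit({"top":t,"side":g},[(0,50),(70,50)],[560,-160]))
k=((R>60)&(G<R*.5)&(B<R*.5));k=big(k,(284,266)).astype(np.uint8);ys,xs=np.nonzero(k);print(xs.min(),xs.max(),ys.min(),ys.max())
print("knob",silfit({"side":k},[(76,12),(48,12)],[473,200]))
ov=I["side"].copy()
E
python3 meas.py
```

```text
[[37, 43, 39], [33, 44, 37], [31, 39, 38], [43, 48, 41]] [[135, 36, 33], [136, 31, 32], [143, 50, 48], [145, 34, 31], [120, 46, 44], [57, 22, 24], [65, 43, 41], [57, 25, 25], [64, 40, 37], [64, 43, 43]] [67, 67, 65]
1461
(array([ 564.13262915, -165.54714311]), np.float64(0.37868612629076986))
(array([ 562.17852719, -163.11186405]), np.float64(0.6744581926091432))
(array([ 563.04314126, -163.96878629]), np.float64(0.6341140696027139))
278 289 257 266
knob (array([473.26794794, 199.84318184]), np.float64(2.0055426885859897))
```

View pics/m2.png

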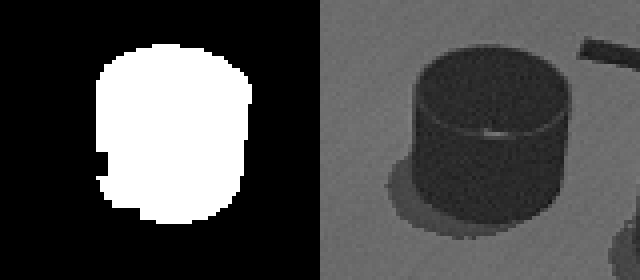

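Call:
arm_command(
  increments=[
    [-0.021,0,-0.015,0,0,0],
    [-0.063,0,-0.045,0,0,0],
    [-0.114,0,-0.08,0,0,0],
    [-0.165,0,-0.116,0,0,0],
    [-0.216,0,-0.152,0,0,0],
    [-0.266,0,-0.187,0,0,0],
    [-0.317,0,-0.223,0,0,0],
    [-0.368,0,-0.259,0,0,0],
    [-0.402,0,-0.283,0,0,0],
    [-0.423,0,-0.298,0,0,0],
  ],
  jaw=-1,
  force=40,
)

```text
time: 2.15
tool_pos: [481.3, -197.2, 304.0]
tcp_rot: [-90.0, 0.0, -166.9]
ft_force: [-0.1, -0.7, -0.5]
finger_gap: 85.5
```

Call:
arm_command(
  increments=[
    [-0.004,0.005,-0.02,0,0,0],
    [-0.013,0.015,-0.059,0,0,0],
    [-0.023,0.027,-0.106,0,0,0],
    [-0.033,0.039,-0.152,0,0,0],
    [-0.043,0.051,-0.2,0,0,0],
    [-0.053,0.063,-0.246,0,0,0],
    [-0.063,0.075,-0.293,0,0,0],
    [-0.073,0.087,-0.34,0,0,0],
    [-0.08,0.095,-0.372,0,0,0],
    [-0.084,0.1,-0.391,0,0,0],
  ],
)

```text
time: 3.4
tool_pos: [473.1, 201.6, 203.2]
tcp_rot: [-90.0, -0.1, -167.0]
ft_force: [0.4, -0.6, -0.2]
finger_gap: 85.5
```

Run:
```python
from h import *
s=r.sense();print(s["time"],s["tool_pos"],s["tcp_rot"],s["ft_force"],s["joint_pos"]);pics("1")
```

```text
3.4 [473.0845799  201.64459674 203.19593363] [-8.99901020e+01 -5.43017960e-02 -1.66952225e+02] [ 0.41924952 -0.63025309 -0.2266819 ] [ 1.73748366e+01 -1.67740074e+00  1.05457645e+02 -5.94241481e-03
  7.62746496e+01  9.43284692e+01]
```

View pics/side1.png

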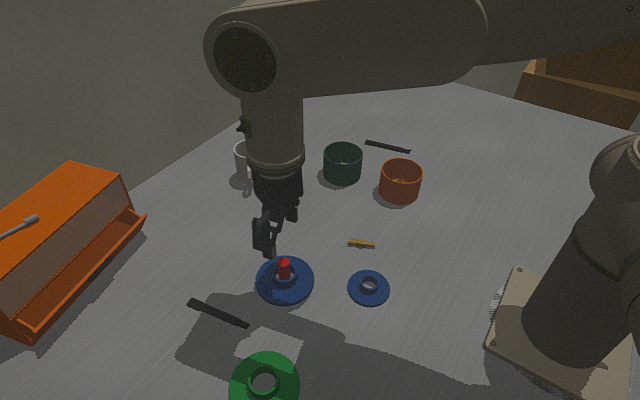

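View pics/top1.png

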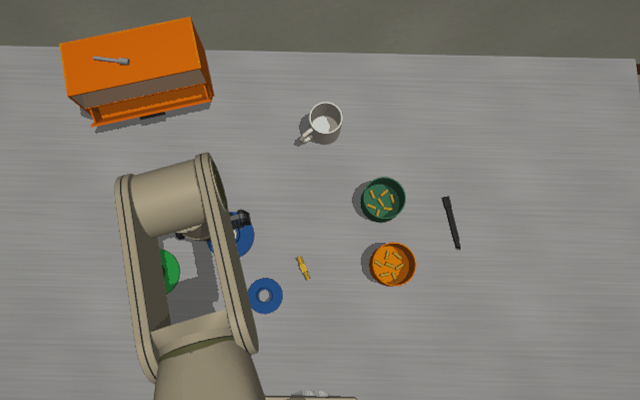

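Run:
```python
from h import *
a=cv2.imread("pics/side1.png")
T=np.array([473,201.6,203.2]);zz=np.array([.2248,-.9744,0])
for P in(T,T+[0,0,-54],T+[0,0,-72.6],T+[0,0,-54]+42.5*zz,T+[0,0,-54]-42.5*zz,[473.5,200,76]):
    u=proj("side",P)[0];print(u,proj("top",P)[0]);cv2.circle(a,tuple(int(v) for v in u.round()),1,(0,255,255),-1)
cv2.imwrite("pics/c1.png",cv2.resize(a[150:320,200:340],None,fx=4,fy=3.5))
```

```text
[279.91442882 214.10038576] [214.39692622 224.924234  ]
[281.3880049  236.02858806] [219.2031251  228.28955996]
[281.86143721 243.07370748] [220.74417478 229.36861112]
[291.1667119  219.63481788] [238.90306303 224.15412958]
[270.74522635 253.87095371] [199.41738089 232.44300287]
[283.47058803 261.73109838] [225.68283076 232.11928088]
```

View pics/c1.png

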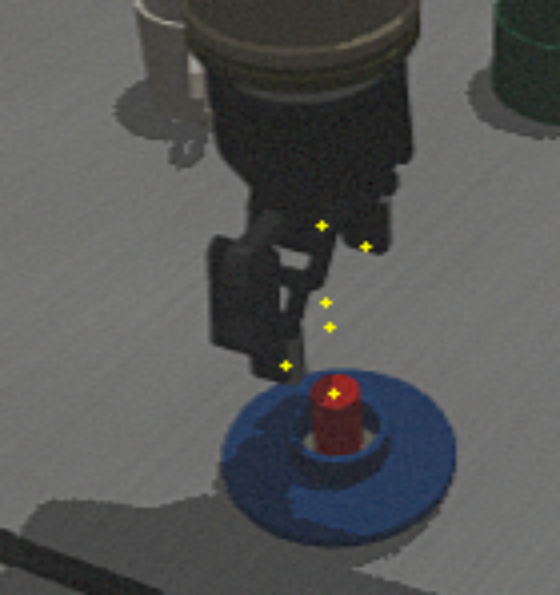

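Call:
arm_command(
  increments=[
    [0,0.008,0,0,0,0],
    [0,0.02,0,0,0,0],
    [0,0.034,0,0,0,0],
    [0,0.048,0,0,0,0],
    [0,0.06,0,0,0,0],
    [0,0.068,0,0,0,0],
    [0,0.074,0,0,0,0],
    [0,0.078,0,0,0,0],
    [0,0.078,0,0,0,0],
    [0,0.078,0,0,0,0],
  ],
)

```text
time: 4.75
tool_pos: [474.3, 200.8, 126.3]
tcp_rot: [-90.0, 0.0, -167.0]
ft_force: [0.4, -0.3, 0.4]
finger_gap: 85.1
```

Run:
```python
from h import *
r.snapshot("side")
pics("2")
a=cv2.imread("pics/side2.png");b=cv2.imread("pics/top2.png")
cv2.imwrite("pics/c2.png",np.hstack([cv2.resize(a[180:320,220:340],(400,460)),cv2.resize(b[180:300,160:280],(400,460))]))
```

```text
(no output)
```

View pics/c2.png

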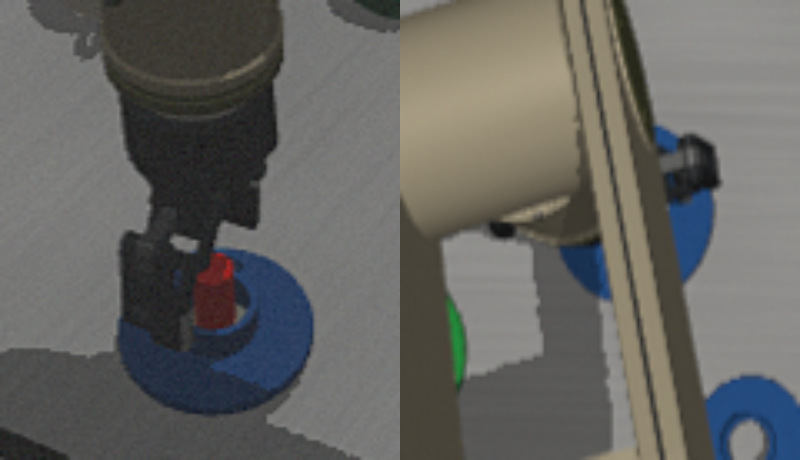

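Call:
arm_command(
  increments=[
    [0,0,0,0,0,0],
    [0,0,0,0,0,0],
    [0,0,0,0,0,0],
    [0,0,0,0,0,0],
    [0,0,0,0,0,0],
    [0,0,0,0,0,0],
    [0,0,0,0,0,0],
    [0,0,0,0,0,0],
    [0,0,0,0,0,0],
    [0,0,0,0,0,0],
  ],
  jaw=1,
  force=60,
)

```text
time: 6.15
tool_pos: [474.1, 200.7, 126.0]
tcp_rot: [-90.0, 0.0, -167.0]
ft_force: [0.5, -1.5, 2.0]
finger_gap: 22.1
```

Call:
arm_command(
  increments=[
    [0,-0.003,0,0,0,0],
    [0,-0.01,0,0,0,0],
    [0,-0.02,0,0,0,0],
    [0,-0.036,0,0,0,0],
    [0,-0.054,0,0,0,0],
    [0,-0.072,0,0,0,0],
    [0,-0.09,0,0,0,0],
    [0,-0.104,0,0,0,0],
    [0,-0.112,0,0,0,0],
    [0,-0.115,0,0,0,0],
  ],
)

```text
time: 7.4
tool_pos: [474.1, 200.7, 241.3]
tcp_rot: [-90.0, 0.0, -167.0]
ft_force: [0.2, -0.5, -2.5]
finger_gap: 22.1
```

Run:
```python
from h import *
pics("3");s=r.sense();print(s["tool_pos"],s["ft_force"],s["wrist_torque"],s["finger_gap"])
a=cv2.imread("pics/side3.png")
cv2.imwrite("pics/c3.png",cv2.resize(a[120:320,200:360],(640,800))[:600])
```

```text
[473.94869649 200.7011982  240.76524675] [ 1.34396747  0.49827419 -1.90987626] [ 0.00635829  0.01928492 -0.08967604] 21.856234501577227
```

View pics/c3.png

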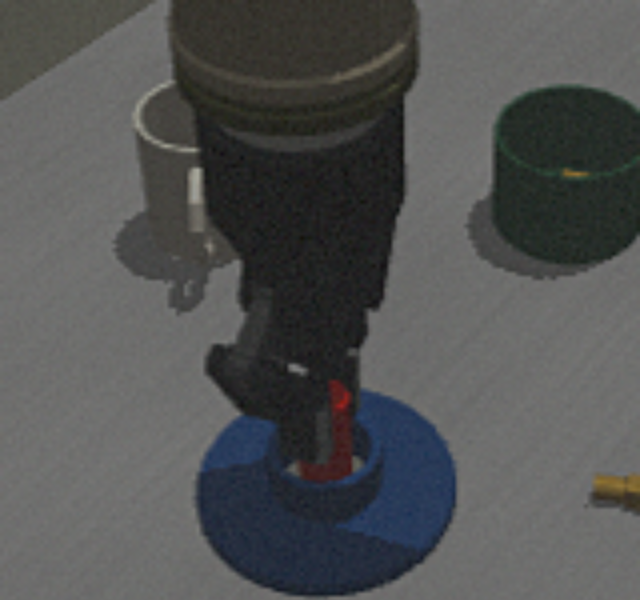

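Run:
```python
from h import *
I=cv2.imread("pics/side3.png")[:,:,::-1].astype(int);R,G,B=[I[:,:,i] for i in range(3)]
m=((B>R*1.35)&(B>35)).astype(np.uint8);m[:200]=0
m=big(cv2.morphologyEx(m,cv2.MORPH_OPEN,np.ones((2,2))),(282,270))
ys,xs=np.nonzero(m);print(xs.min(),xs.max(),ys.min(),ys.max())
for z in(112,114.8,118): print(z,silfit({"side":m},[(15,57.5),(24,57.5)],[474,200],z))
```

```text
251 314 218 269
112 (array([473.44651612, 199.15800534]), np.float64(0.6074894362109652))
114.8 (array([472.01078861, 200.89261514]), np.float64(0.7118749002281318))
118 (array([470.39699256, 202.85373105]), np.float64(0.850193253146225))
```

Call:
arm_command(
  increments=[
    [0,0,0.003,0,0,0],
    [0,0,0.0105,0,0,0],
    [0,0,0.023,0,0,0],
    [0,0,0.039,0,0,0],
    [-0.001,0,0.0585,0,0,0],
    [-0.001,0,0.081,0,0,0],
    [-0.001,0,0.106,0,0,0],
    [-0.001,0,0.132,0,0,0],
    [-0.002,0,0.159,0,0,0],
    [-0.002,0,0.1875,0,0,0],
  ],
)

```text
time: 8.75
tool_pos: [518.3, 16.6, 241.0]
tcp_rot: [-90.0, 0.0, -167.0]
ft_force: [-0.2, 0.0, -2.7]
finger_gap: 21.8
```

Call:
arm_command(
  increments=[
    [0,0,0.028,0,0,0],
    [0,0,0.0555,0,0,0],
    [0,0,0.0815,0,0,0],
    [0,0,0.106,0,0,0],
    [-0.001,0,0.129,0,0,0],
    [-0.001,0,0.148,0,0,0],
    [-0.001,0,0.1645,0,0,0],
    [-0.002,0,0.177,0,0,0],
    [-0.002,0,0.1845,0,0,0],
    [-0.0025,0,0.1873,0,0,0],
  ],
)

```text
time: 10.0
tool_pos: [562.8, -163.6, 240.8]
tcp_rot: [-90.0, -0.0, -167.0]
ft_force: [0.4, -0.4, -2.4]
finger_gap: 22.2
```

Run:
```python
from h import *
r.snapshot("top")
pics("4");s=r.sense();print(s["time"],s["tool_pos"],s["tcp_rot"],s["ft_force"],s["finger_gap"])
a=cv2.imread("pics/side4.png");b=cv2.imread("pics/top4.png")
cv2.imwrite("pics/c4.png",np.hstack([cv2.resize(a[80:210,280:410],(400,400)),cv2.resize(b[140:270,320:450],(400,400))]))
```

```text
10.15 [ 562.72830637 -163.12780553  240.89241164] [-9.00125595e+01  2.96512593e-04 -1.66986288e+02] [ 0.53073173  0.65623192 -2.16557882] 22.045207243649696
```

View pics/c4.png

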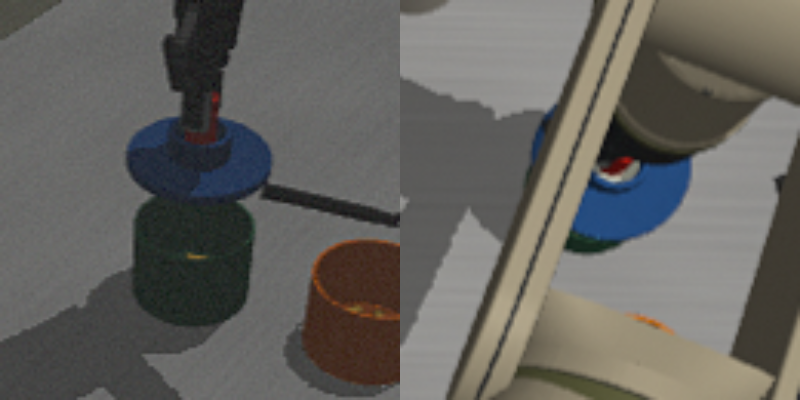

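Run:
```python
from h import *
for nm,near,zz,tp in(("side",(344,130),114.9,150),("top",(394,200),114.9,0)):
    I=cv2.imread(f"pics/{nm}4.png")[:,:,::-1].astype(int);R,G,B=[I[:,:,i] for i in range(3)]
    m=((B>R*1.35)&(B>35)&(B>G*1.15)).astype(np.uint8)
    m=big(cv2.morphologyEx(m,cv2.MORPH_OPEN,np.ones((2,2))),near)
    ys,xs=np.nonzero(m);print(nm,xs.min(),xs.max(),ys.min(),ys.max())
    if nm=="side": print(silfit({"side":m},[(15,57.5),(24,57.5)],[562,-163],zz))
    ov=I.astype(np.uint8)[:,:,::-1].copy();ov=cv2.resize(ov,None,fx=4,fy=4,interpolation=cv2.INTER_CUBIC)
    for (x,y,z,rr,c) in((562.7,-163.3,129.9,57.5,(0,255,255)),(562.7,-163.3,70,50,(0,0,255)),(562.7,-163.3,0,50,(0,0,255))):
        p=((proj(nm,circ(x,y,z,rr))+.5)*4-.5).round().astype(np.int32);cv2.polylines(ov,[p],True,c,1)
    cv2.imwrite(f"pics/o4{nm}.png",ov[400:880,1160:1760] if nm=="side" else ov[560:1060,1280:1800])
```

```text
side 323 368 119 146
(array([ 559.38975382, -162.21906034]), np.float64(0.6686371319421408))
top 377 415 192 219
```

View pics/o4side.png

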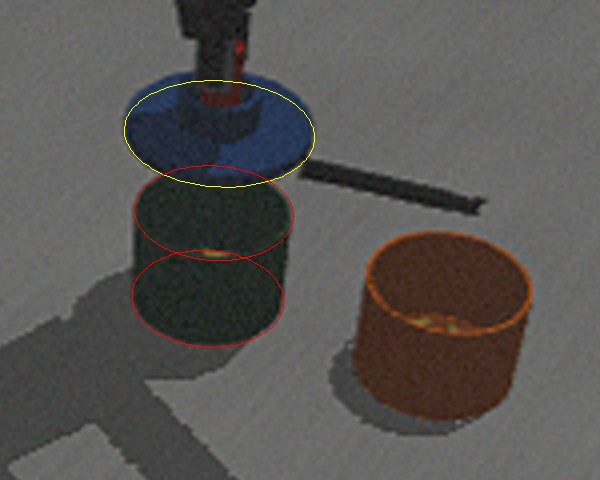

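View pics/o4top.png

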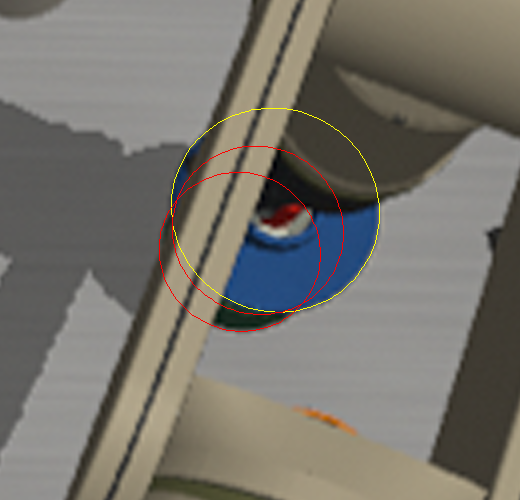

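Call:
arm_command(
  increments=[
    [0,0.003,0,0,0,0],
    [0,0.009,0,0,0,0],
    [0,0.017,0,0,0,0],
    [0,0.025,0,0,0,0],
    [0,0.032,0,0,0,0],
    [0,0.037,0,0,0,0],
    [0,0.041,0,0,0,0],
    [0,0.044,0,0,0,0],
    [0,0.046,0,0,0,0],
    [0,0.047,0,0,0,0],
  ],
)

```text
time: 11.4
tool_pos: [562.7, -163.5, 193.9]
tcp_rot: [-90.0, 0.0, -167.0]
ft_force: [0.2, -0.2, -2.5]
finger_gap: 22.4
```

Call:
arm_command(
  increments=[
    [0,0.001,0,0,0,0],
    [0,0.002,0,0,0,0],
    [0,0.003,0,0,0,0],
    [0,0.004,0,0,0,0],
    [0,0.005,0,0,0,0],
    [0,0.006,0,0,0,0],
    [0,0.007,0,0,0,0],
    [0,0.008,0,0,0,0],
    [0,0.009,0,0,0,0],
    [0,0.009,0,0,0,0],
  ],
)

```text
time: 12.65
tool_pos: [562.6, -163.4, 184.8]
tcp_rot: [-90.0, -0.0, -167.0]
ft_force: [-1.5, -0.6, -2.0]
finger_gap: 22.2
```

Run:
```python
from h import *
r.snapshot("top")
pics("5");s=r.sense();print(s["time"],s["tool_pos"],s["tcp_rot"],s["ft_force"],s["wrist_torque"],s["finger_gap"])
a=cv2.imread("pics/side5.png");b=cv2.imread("pics/top5.png")
cv2.imwrite("pics/c5.png",np.hstack([cv2.resize(a[80:210,280:410],(400,400)),cv2.resize(b[140:270,320:450],(400,400))]))
```

```text
12.8 [ 562.71355064 -163.48897976  184.93202884] [-8.99987322e+01  3.67300611e-03 -1.67005978e+02] [ 0.11680925  0.01818755 -3.34230622] [ 0.00848539 -0.05547857  0.00349753] 22.13456008708484
```

View pics/c5.png

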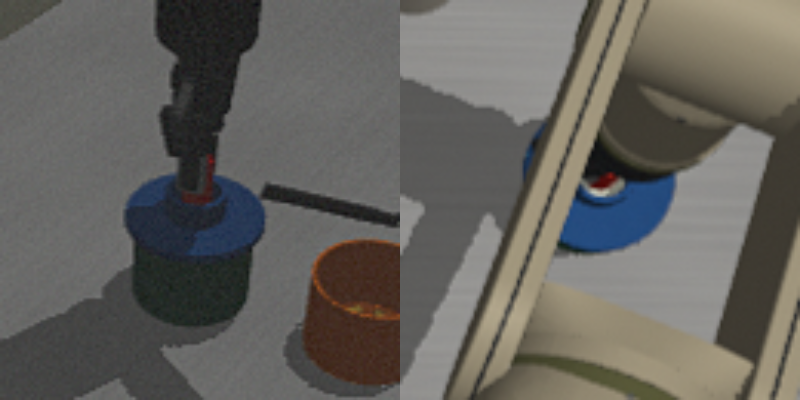

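Call:
arm_command(
  increments=[
    [0,0.0003,0,0,0,0],
    [0,0.0006,0,0,0,0],
    [0,0.0009,0,0,0,0],
    [0,0.0012,0,0,0,0],
    [0,0.0015,0,0,0,0],
    [0,0.0018,0,0,0,0],
    [0,0.0021,0,0,0,0],
    [0,0.0024,0,0,0,0],
    [0,0.0026,0,0,0,0],
    [0,0.0026,0,0,0,0],
  ],
)

```text
time: 14.05
tool_pos: [562.7, -163.4, 182.3]
tcp_rot: [-90.0, -0.0, -167.0]
ft_force: [1.0, 0.2, -2.7]
finger_gap: 22.2
```

Call:
arm_command(
  increments=[
    [0,0.0001,0,0,0,0],
    [0,0.0002,0,0,0,0],
    [0,0.0003,0,0,0,0],
    [0,0.0004,0,0,0,0],
    [0,0.0005,0,0,0,0],
    [0,0.0006,0,0,0,0],
    [0,0.0006,0,0,0,0],
    [0,0.0006,0,0,0,0],
    [0,0.0006,0,0,0,0],
    [0,0.0006,0,0,0,0],
  ],
)

```text
time: 15.3
tool_pos: [562.8, -163.6, 182.0]
tcp_rot: [-90.0, 0.0, -167.0]
ft_force: [-0.5, -1.0, 4.2]
finger_gap: 21.9
```

Call:
arm_command(
  increments=[
    [0,0,0,0,0,0],
    [0,0,0,0,0,0],
    [0,0,0,0,0,0],
    [0,0,0,0,0,0],
    [0,0,0,0,0,0],
    [0,0,0,0,0,0],
    [0,0,0,0,0,0],
    [0,0,0,0,0,0],
    [0,0,0,0,0,0],
    [0,0,0,0,0,0],
  ],
  jaw=-1,
)

```text
time: 16.55
tool_pos: [562.7, -163.5, 181.7]
tcp_rot: [-90.0, 0.0, -167.0]
ft_force: [0.8, 0.1, 0.4]
finger_gap: 85.2
```

Run:
```python
from h import *
pics("6");s=r.sense();print(s["time"],s["tool_pos"],s["ft_force"],s["wrist_torque"],s["finger_gap"])
a=cv2.imread("pics/side6.png");b=cv2.imread("pics/top6.png")
cv2.imwrite("pics/c6.png",np.hstack([cv2.resize(a[80:210,280:410],(400,400)),cv2.resize(b[140:270,320:450],(400,400))]))
for t in("neck_top","knob_top","outer_lid"):
    for n in("side","top"):
        print(t,n,[(np.round(d["position"],1).tolist(),round(d["conf"],2)) for d in r.spot_point(n,t)])
for P in([562.7,-163.5,102],[562.7,-163.5,132],[562.7,-163.5,71]):print(proj("side",P),proj("top",P))
I=a[:,:,::-1].astype(int);R,G,B=[I[:,:,i] for i in range(3)]
m=((B>R*1.35)&(B>35)&(B>G*1.15)).astype(np.uint8)
m=big(cv2.morphologyEx(m,cv2.MORPH_OPEN,np.ones((2,2))),(344,150));ys,xs=np.nonzero(m);print(xs.min(),xs.max(),ys.min(),ys.max())
print(silfit({"side":m},[(15,57.5),(24,57.5)],[562,-163],56))
```

```text
16.65 [ 562.69358494 -163.48768297  181.69207112] [ 0.16242056 -0.26279323  0.02817495] [-0.03207702  0.01265931  0.03400482] 85.3104290709177
neck_top side [([261.4, 379.0], 0.91), ([338.8, 140.0], 0.84), ([366.9, 280.3], 0.6)]
neck_top top [([385.7, 193.5], 0.94), ([150.7, 273.8], 0.81), ([262.5, 296.6], 0.77)]
knob_top side [([344.8, 132.2], 0.59)]
knob_top top [([388.1, 190.2], 0.54)]
outer_lid side [([346.4, 152.6], 0.86), ([263.3, 390.6], 0.66), ([370.0, 288.2], 0.61), ([363.2, 241.8], 0.24)]
outer_lid top [([384.6, 196.3], 0.88), ([265.2, 295.1], 0.72), ([157.3, 271.8], 0.61)]
[[343.73854472 141.85373372]] [[386.35592888 194.22742953]]
[[344.44666437 131.63773541]] [[388.60272884 191.56347134]]
[[343.0358359  151.99167015]] [[384.15947287 196.83169652]]
322 366 139 166
(array([ 559.5837554 , -162.07424227]), np.float64(0.6232613116247595))
```

View pics/c6.png

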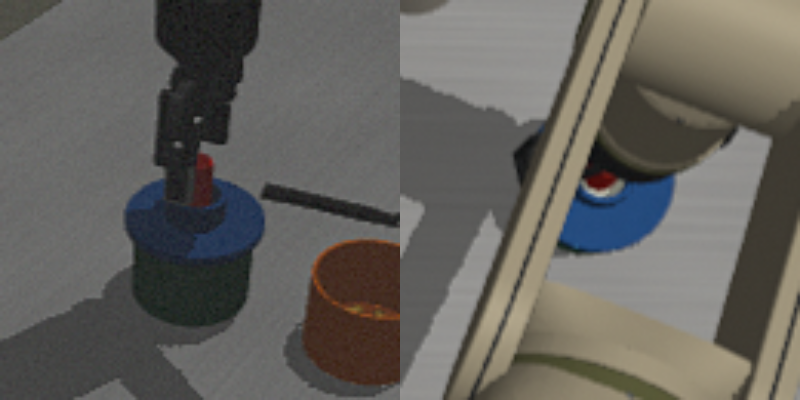

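Call:
arm_command(
  increments=[
    [0,0.002,0,0,0,0],
    [0,0.005,0,0,0,0],
    [0,0.009,0,0,0,0],
    [0,0.013,0,0,0,0],
    [0,0.017,0,0,0,0],
    [0,0.021,0,0,0,0],
    [0,0.024,0,0,0,0],
    [0,0.026,0,0,0,0],
    [0,0.0265,0,0,0,0],
    [0,0.0265,0,0,0,0],
  ],
)

```text
time: 18.2
tool_pos: [562.8, -163.5, 155.3]
tcp_rot: [-90.0, 0.0, -167.0]
ft_force: [1.1, -0.3, 0.8]
finger_gap: 85.3
```

Run:
```python
from h import *
r.snapshot("top");pics("7");s=r.sense();print(s["time"],s["tool_pos"],s["ft_force"],s["wrist_torque"],s["finger_gap"])
a=cv2.imread("pics/side7.png");b=cv2.imread("pics/top7.png")
cv2.imwrite("pics/c7.png",np.hstack([cv2.resize(a[80:210,280:410],(400,400)),cv2.resize(b[140:270,320:450],(400,400))]))
```

```text
18.35 [ 562.7947808  -163.50648487  155.38300681] [ 0.04864427 -1.24480884 -0.14215219] [-0.01762051 -0.00218129  0.02613466] 85.0510378029712
```

View pics/c7.png

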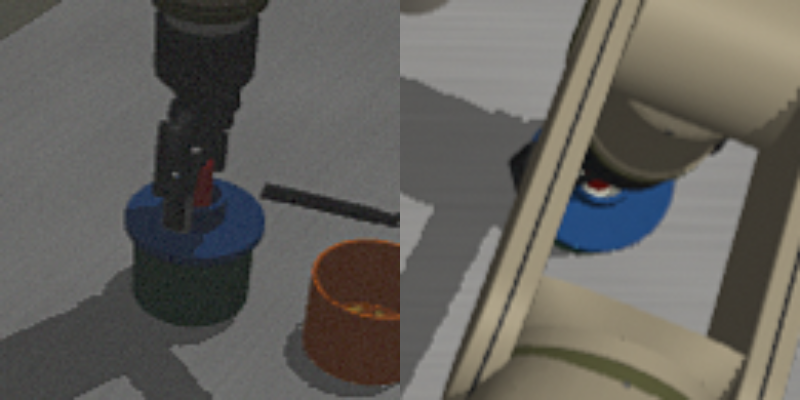

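Call:
arm_command(
  increments=[
    [0,0,0,0,0,0],
    [0,0,0,0,0,0],
    [0,0,0,0,0,0],
    [0,0,0,0,0,0],
    [0,0,0,0,0,0],
    [0,0,0,0,0,0],
    [0,0,0,0,0,0],
    [0,0,0,0,0,0],
    [0,0,0,0,0,0],
    [0,0,0,0,0,0],
  ],
  jaw=1,
  force=40,
)

```text
time: 19.6
tool_pos: [563.0, -163.5, 155.7]
tcp_rot: [-90.0, 0.0, -167.0]
ft_force: [-1.3, 1.1, 6.1]
finger_gap: 48.9
```

Run:
```python
from h import *
r.snapshot("top");pics("8");s=r.sense();print(s["time"],s["tool_pos"],s["ft_force"],s["wrist_torque"],s["finger_gap"])
a=cv2.imread("pics/side8.png");b=cv2.imread("pics/top8.png")
cv2.imwrite("pics/c8.png",np.hstack([cv2.resize(a[80:210,280:410],(400,400)),cv2.resize(b[140:270,320:450],(400,400))]))
```

```text
19.75 [ 562.9317199  -163.54500308  155.69400849] [-0.83329752  0.70225139  5.16843795] [0.13978456 0.20388038 0.01944535] 48.928434081312815
```

View pics/c8.png

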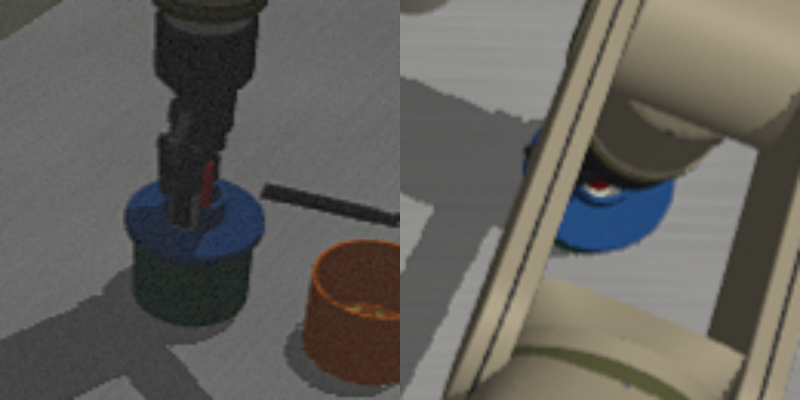

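Call:
arm_command(
  increments=[
    [0,-0.001,0,0,0,0],
    [0,-0.002,0,0,0,0],
    [0,-0.003,0,0,0,0],
    [0,-0.004,0,0,0,0],
    [0,-0.005,0,0,0,0],
    [0,-0.006,0,0,0,0],
    [0,-0.007,0,0,0,0],
    [0,-0.008,0,0,0,0],
    [0,-0.009,0,0,0,0],
    [0,-0.01,0,0,0,0],
  ],
)

```text
time: 21.0
tool_pos: [562.7, -163.5, 165.3]
tcp_rot: [-90.0, 0.0, -167.0]
ft_force: [1.3, 0.0, -0.9]
finger_gap: 49.4
```

Run:
```python
from h import *
pics("9");s=r.sense();print(s["time"],s["tool_pos"],s["ft_force"],s["wrist_torque"],s["finger_gap"])
a=cv2.imread("pics/side9.png");b=cv2.imread("pics/top9.png")
cv2.imwrite("pics/c9.png",np.hstack([cv2.resize(a[80:210,280:410],(400,400)),cv2.resize(b[140:270,320:450],(400,400))]))
```

```text
21.1 [ 562.75446345 -163.51280837  165.37571635] [ 0.68450421 -0.21572075 -1.25489156] [-0.00357952 -0.04166159 -0.00340443] 49.048890286679175
```

View pics/c9.png

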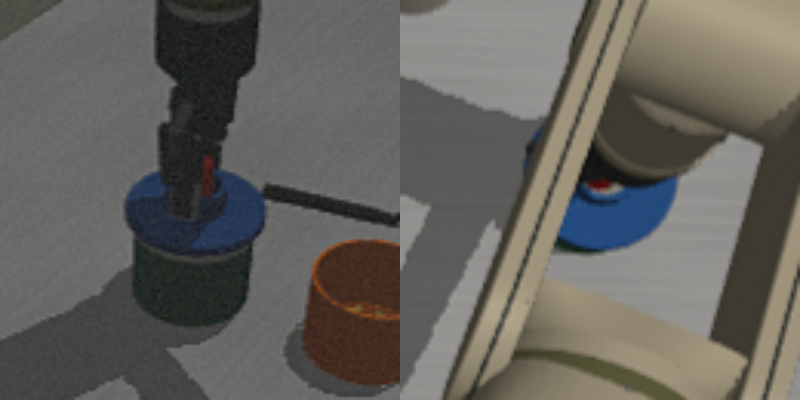

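Call:
arm_command(
  increments=[
    [0,-0.003,0,0,0,0],
    [0,-0.01,0,0,0,0],
    [0,-0.019,0,0,0,0],
    [0,-0.03,0,0,0,0],
    [0,-0.042,0,0,0,0],
    [0,-0.054,0,0,0,0],
    [0,-0.064,0,0,0,0],
    [0,-0.072,0,0,0,0],
    [0,-0.077,0,0,0,0],
    [0,-0.08,0,0,0,0],
  ],
)

```text
time: 22.35
tool_pos: [562.7, -163.4, 245.3]
tcp_rot: [-90.0, -0.0, -167.0]
ft_force: [-0.8, -0.5, -2.0]
finger_gap: 49.3
```

Call:
arm_command(
  increments=[
    [0,0,0,0,0,0],
    [0,0,0,0,0,0],
    [0,0,0,0,0,0],
    [0,0,0,0,0,0],
    [0,0,0,0,0,0],
    [0,0,0,0,0,0],
    [0,0,0,0,0,0],
    [0,0,0,0,0,0],
    [0,0,0,0,0,0],
    [0,0,0,0,0,0],
  ],
)

```text
time: 23.6
tool_pos: [562.7, -163.5, 245.2]
tcp_rot: [-90.0, 0.0, -167.0]
ft_force: [0.2, -0.6, -1.3]
finger_gap: 49.3
```

Run:
```python
from h import *
pics("10");s=r.sense();print(s["time"],s["tool_pos"],s["tcp_rot"],s["qd"],s["ft_force"],s["wrist_torque"],s["finger_gap"])
a=cv2.imread("pics/side10.png");b=cv2.imread("pics/top10.png")
I=a[:,:,::-1].astype(int);R,G,B=[I[:,:,i] for i in range(3)]
m=((B>R*1.35)&(B>35)&(B>G*1.15)).astype(np.uint8)
m=big(cv2.morphologyEx(m,cv2.MORPH_OPEN,np.ones((2,2))),(344,120))
print(silfit({"side":m},[(15,57.5),(24,57.5)],[562,-163],56+89.5))
ov=cv2.resize(a,None,fx=4,fy=4,interpolation=2)
for z,rr,c in((0,50,(0,0,255)),(70,52,(0,0,255)),(76,52,(0,255,0)),(132,12,(0,255,0)),(160.5,57.5,(0,255,255))):
    p=((proj("side",circ(562.7,-163.5,z,rr))+.5)*4-.5).round().astype(np.int32);cv2.polylines(ov,[p],True,c,1)
cv2.imwrite("pics/c10.png",ov[280:860,1180:1720])
```

```text
23.7 [ 562.69019042 -163.4378037   245.18974575] [-9.00011681e+01 -1.53152555e-03 -1.67002754e+02] [-0.01605941 -0.04275283 -0.05775777 -0.00746829 -0.0262959   0.19643045] [-0.78791787  0.42366961 -2.1304637 ] [ 0.03029615 -0.01158739 -0.01194355] 48.894173863347476
(array([ 559.84694866, -161.85600714]), np.float64(0.5924531556820825))
```

View pics/c10.png

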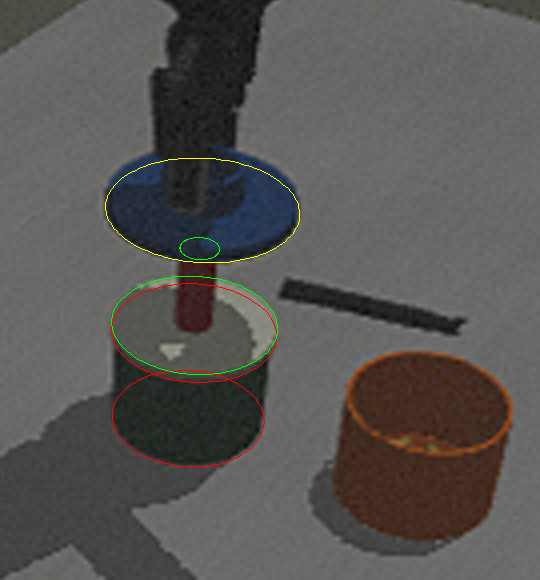

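View pics/top10.png

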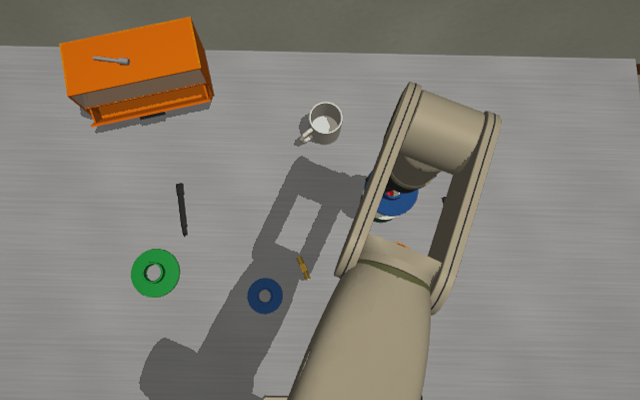

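View pics/side10.png

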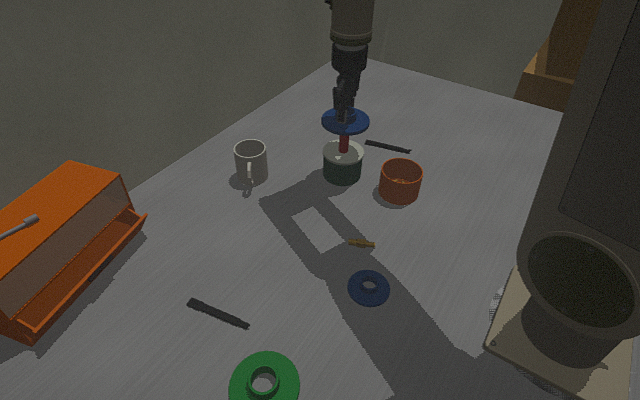

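```bash
python3 -c "
from bench import r
print(r.hand_in());print(r.sense()['time'])"
```

```text
the job is handed in; nothing more can be done
None
the job is handed in; nothing more can be done
```

The tin is closed and the job is handed in, at about 24 s of the 54 s. The white inner lid is seated in the green tin, and the arm is still holding the blue outer lid above the red knob.

**What I did:** I took both lids by the red knob and lowered them into the tin. The wrist force changed by about 7 N at exactly the expected height. I let go of the knob, took the neck and lifted the outer lid about 89.5 mm straight up.

**Last checks:**
- **Outer lid:** its lower edge is at about 160 mm, around 28 mm above the knob top. The tool reads level and still, and the grip opening is steady at about 49 mm, in line with the 50 mm neck.
- **Weight:** the last readings were −1.3 to −2.1 N, about the weight of the outer lid alone.
- **Inner lid:** the side picture shows the white flange level on the tin's rim, where it should be when home. In the overlay I drew on that picture, the tin is where it was first measured.
- **Bystanders:** by eye, the mug, left tyre lever, pump connector and look-alikes are where they were. The arm mostly hides the right tyre lever and the orange tin from the top camera, but both look unchanged from the side.

**Disagreement:** the side camera's outline fit puts the outer lid about 3 mm off the gripper axis. It was just as far off before and during the lift, and a finger hides part of the lid. I put it down to camera calibration and that hidden part, not a real shift.

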